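# Clamp a flow-cell cartridge in its holder

### The job

Load the analyser's cartridge holder: push the blue cartridge along its channel until it is fully home against the end stop, then push the red-handled clamp lever over, past its dead point, until it snaps into lock. Just push with the fingertips: lift nothing, and leave the bottle, the jar and the flask standing where they are.

Things in the scene. Friction and masses are not known exactly. Their poses are not given: they have to be found in the camera images.
- holder: Grey base plate of the cartridge holder, fixed, 12 mm thick; its top is the channel floor. Origin: on the bench (z = 0) below the centre of the cartridge's home place. At yaw 0 its x points away from the robot, y left, z up; yaw up to 0.4 rad either way. Plate spans x -183 to +52, y -71 to +143 mm. The straight channel runs along its y, centred on x = 0
- end_stop (a point): Middle of the end stop's face, at channel floor height: x 0, y -45, z 12 mm of the holder's frame (axes as the holder's). The stop is 22 mm high. The channel runs from here 180 mm along +y, 62 mm wide, open at that end, between aluminium rails 8 mm thick and 14 mm high above the floor
- cartridge: Loose blue block, 60 (x) x 90 (y) x 34 mm high, 0.17 to 0.35 kg, white face and round window on top. Stands on the channel floor, 1 mm play each side. Origin: centre of its underside; axes as the holder's. Starts 50 to 80 mm short of home (home: y = 0 in the holder's frame). Pushed at its +y face, 45 mm from its origin, towards the holder's -y; it slides with 1 to 4 N
- pivot (a point): Hinge of the clamp lever, at x -103, y -10, z 52 mm of the holder's frame (axes as the holder's), on the robot's side of the channel; the lever turns about y. Steel clamp cheeks around it span x -123 to -83, y -28 to +8, up to 64 mm above the bench. A plunger at y -10, 34 mm above the bench, comes out 17 mm along +x as the lever swings over, up to the cartridge's side
- lever_tip (a point): Top end of the red lever handle, on its centre line, 105 mm from the pivot. The red grip is round, 20 mm thick, from 45 to 105 mm out; below it a steel bar 14 mm wide. Its z axis points along the lever, outwards from the pivot
- lever (a joint): Clamp lever angle, rad: 0 = open, leaning 0.6 rad back from vertical (to the holder's -x, the robot's side); grows as it is pushed over to +x; upright at 0.6, dead point about 1.15, locked on its stop at 1.45 (tip then 121 mm above the bench). Starts within 0 to 0.12. Resists with up to 0.55 N m (5 to 8 N at the grip) before the dead point; from about 1.25 on it snaps to 1.45 by itself and stays
- reagent_bottle: Bystander: amber bottle with blue cap, 60 mm across, 115 mm tall, origin at the centre of its underside
- sample_jar: Bystander: white jar with red lid, 58 mm across, 60 mm tall, origin at the centre of its underside
- flask: Bystander: clear glass flask, 62 mm across, 110 mm tall, origin at the centre of its underside
Mind the look-alikes: they are no part of the job. There is more than one size of the cartridge; the job needs the largest.

How it is judged:
By the outcome, as a careful person would: the job done as asked, in the order asked, and still so for the second after the job is handed in, with the robot touching nothing.
It also fails if it takes over 45 s, if anything falls off the work surface, if the arm or the gripper's body presses on something with over 40 N, if the wrist force passes 120 N, or if a joint passes its speed limit or range.

### The arm

A 6-joint arm with a two-finger parallel gripper is mounted at the origin on the work surface. World frame = base frame: x ahead of the robot, y to its left, z up, the work surface at z = 0. Lengths are in m, angles in rad, forces in N, time in s.
With the tool pointing down it reaches from about 0.275 to 0.75 m from the base axis. Payload 10.2 kg.
Tool frame: the origin (TCP) lies at the very end of the fingers, on their centre line; the grasp point (between the pads) lies 19 mm behind it (r.hold_point_z is the z of the grasp point in the tool frame, in m); z points along the fingers, y is the direction in which the jaws open and shut (so a half turn about z gives the same grasp; the last joint's range is limited). The gripper opens to 88 mm and grips with 3 to 60 N. Pads are 18 mm wide; open, the fingers measure 123 mm over their backs; the gripper's body (75 mm by 187 mm) begins 45 mm behind the grasp point.
Start: joints at [1.013, 0.313, 1.498, -0, 1.331, -0.223], TCP at [0.173, 0.496, 0.2] pointing down, gripper open.
Joint ranges: [-2.94, 2.94], [-0.97, 2.17], [0.19, 2.56], [-1.23, 4.37], [0.02, 3.11], [-2.88, 2.88]. Speed limits (rad/s): [2.39, 2.39, 3.01, 3.14, 3.14, 3.14].

### API

Orientations are given as a rotation vector (axis times angle).
In Python, from station import r gives the robot as it stands.
- The arm moves only by the tool carry_out, never from a script. Its argument "motion" is text: rows parted by semicolons, each of 4 numbers parted by spaces: the shift along the tool's x, y, z in m, then the turn about the tool's z in rad. A call has 1 to 8 rows; each row shifts and turns the commanded pose from where the row before left it, along the tool's axes as they then stand; what a row does not reach is not made up. A row lasts 1/10 s, in which the tool goes at most 50 mm and 8.59 degrees, less where a joint would pass 70% of its speed; a pose out of reach is approached as far as the arm can. A call with a gripper value outside its range is refused whole. "jaw" is the opening, from 0 (shut) to 1 (fully open), set as the call begins (left out, the last holds). The fingers move at their own pace and stop on an object; "force" is the grip in N (left out, the last holds). Time passes only in rows, so rows that do not move let the fingers close. It gives the time, the measured TCP pose, the force and the opening at its end, in the units of the state.
- r.get_obs(): the state, without advancing time (a new reading comes with each control period).
- r.camera(name): name is "side" or "top" or "wrist"; returns (picture, depth): 420x560x3 uint8, blue, green, red; 420x560 float32, m along the optical axis (not along the pixel's ray), 0 where there is no reading.
- r.get_calibration(name): a dict with "fx", "fy", "cx", "cy" (pixels), "k1" (the pictures are not rectified: a ray, as slopes to the right and down, at radius r is drawn at 1 + k1 r^2 times it, then the intrinsics apply), "R" (3x3) and "t" (3): a world point X has camera coordinates R X + t. Camera axes: x right, y down, z forward; pixel columns grow to the right and rows downward; lengths in m; the calibration is good to about 2 mm. A picture is of the moment at which its call begins: read the wrist's pose just before it. get_calibration takes no time and is no camera call; for the wrist camera it gives the pose at the moment of the call.
- r.close_job(): hands the job in, once; it reports no verdict.
The state is a dict: "t": time; "q": joint angles; "joint_velocities": joint speeds; "tau": joint torques, N m; "position": TCP position; "tcp_rot": TCP orientation; "wrist_force": force on the tool from outside, world axes, zero at the start; "ft_torque": the same for the moment, N m; "finger_gap": opening from 0.0 (shut) to 1.0 (fully open).
Only numpy, scipy, OpenCV 4.12 (cv2) and the standard library are available. Lean on these libraries where they do the work, as an engineer would, in place of code of your own. Each camera call takes 0.05 s, during which the arm holds its last target.

## Working session

There is one attempt and no reset: what is moved stays moved. The work goes in short steps, Python scripts to look and compute and a tool call to move; the robot and the scene stay as the last step left them, time stands still between calls to the robot, and variables do not carry over. Pictures are saved under pics/ and viewed, and the job is handed in when it is done.

Besides the shell and the picture viewer there is one more tool, called after "Request:" as name(argument=value, ...) on one line, values as JSON. carry_out: Moves the arm, as the interface text tells. Its arguments: {"type":"object","properties":{"motion":{"type":"string"},"jaw":{"type":"number"},"force":{"type":"number"}},"required":["motion"]}

```bash
mkdir -p pics; ls; python3 - <<'E'
from station import r
import cv2,numpy as np
o=r.get_obs(); print(o)
for n in ("top","side"):
    c=r.get_calibration(n); p,d=r.camera(n); cv2.imwrite(f"pics/{n}0.png",p); np.savez(f"{n}0.npz",p=p,d=d,**c); print(n,c)
E
```

```text
pics
{'t': 0.0, 'q': array([ 1.01262042e+00,  3.13426750e-01,  1.49842640e+00, -6.53335358e-06,
        1.33096858e+00, -2.23414103e-01]), 'joint_velocities': array([ 5.09419235e-04, -1.03056674e-04,  2.62145749e-03,  5.20220234e-05,
        4.25073757e-04,  1.63615259e-04]), 'tau': array([-3.01655309e-04, -4.02214587e+01, -2.52267587e+01,  6.93984353e-02,
        3.52767657e-02, -9.80924756e-05]), 'position': array([0.17235189, 0.49560273, 0.19947701]), 'tcp_rot': array([-5.23311168e-01, -3.09723135e+00,  1.78859823e-03]), 'wrist_force': array([-0.27250565,  0.55106201,  0.22242831]), 'ft_torque': array([ 0.02462351,  0.01673694, -0.05294303]), 'finger_gap': 0.9986719606671673}
top {'fx': 427.9656126406523, 'fy': 427.9656126406523, 'cx': 285.4301822403368, 'cy': 205.60112739500198, 'k1': -0.0851513098586749, 'R': array([[-0.02264391, -0.99917621, -0.0336773 ],
       [-0.98480331,  0.02809476, -0.17138591],
       [ 0.17219088,  0.02928467, -0.98462821]]), 't': array([0.05600921, 0.6322079 , 0.89613399])}
side {'fx': 461.3147253625834, 'fy': 461.3147253625834, 'cx': 283.9175097409662, 'cy': 213.50674468476876, 'k1': -0.1368203661272344, 'R': array([[-0.81957106, -0.57282017,  0.01342891],
       [-0.44057672,  0.61503126, -0.65393326],
       [ 0.36632696, -0.54186124, -0.75643305]]), 't': array([0.52199082, 0.34750228, 0.72533151])}
```

View pics/top0.png

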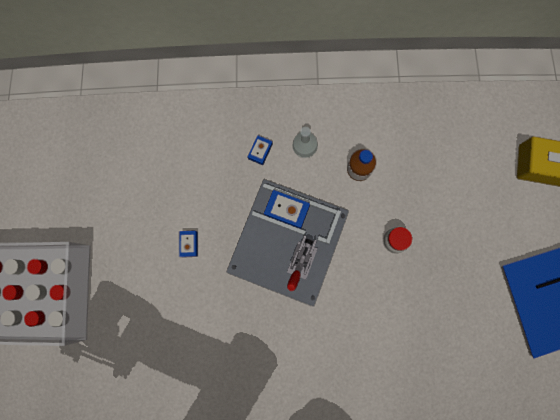

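View pics/side0.png

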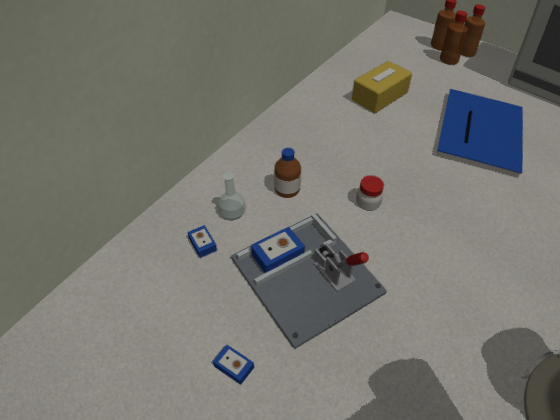

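```bash
cat > h.py <<'E'
import numpy as np,cv2
def load(n): return dict(np.load(n+".npz"))
def ray(c,u,v):
    K=np.array([[c['fx'],0,c['cx']],[0,c['fy'],c['cy']],[0,0,1.]])
    xy=cv2.undistortPoints(np.array([[[u,v]]],float),K,np.array([float(c['k1']),0,0,0,0]))[0,0]
    return c['R'].T@np.array([xy[0],xy[1],1]), -c['R'].T@c['t']
def atz(c,u,v,z):
    d,o=ray(c,u,v); return o+d*(z-o[2])/d[2]
def proj(c,X):
    K=np.array([[c['fx'],0,c['cx']],[0,c['fy'],c['cy']],[0,0,1.]])
    return cv2.projectPoints(np.array(X,float).reshape(-1,1,3),cv2.Rodrigues(c['R'])[0],c['t'],K,np.array([float(c['k1']),0,0,0,0]))[0][:,0]
def fr(H,P): # holder (x,y,yaw) -> world
    P=np.array(P,float).reshape(-1,3); a=H[2]; R=np.array([[np.cos(a),-np.sin(a),0],[np.sin(a),np.cos(a),0],[0,0,1]])
    return P@R.T+[H[0],H[1],0]
E
python3 - <<'E'
import cv2
a=cv2.imread('pics/top0.png');cv2.imwrite('pics/topc.png',cv2.resize(a[170:315,220:360],None,fx=4,fy=4,interpolation=cv2.INTER_CUBIC))
a=cv2.imread('pics/side0.png');cv2.imwrite('pics/sidec.png',cv2.resize(a[205:350,220:395],None,fx=4,fy=4,interpolation=cv2.INTER_CUBIC))
E
```

```text
(no output)
```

View pics/topc.png

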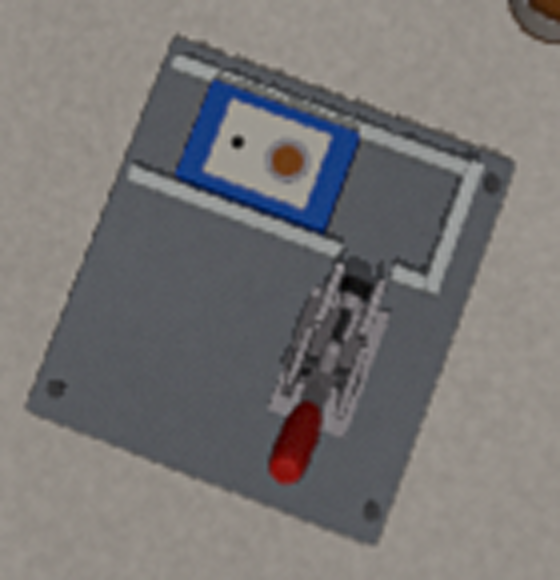

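View pics/sidec.png

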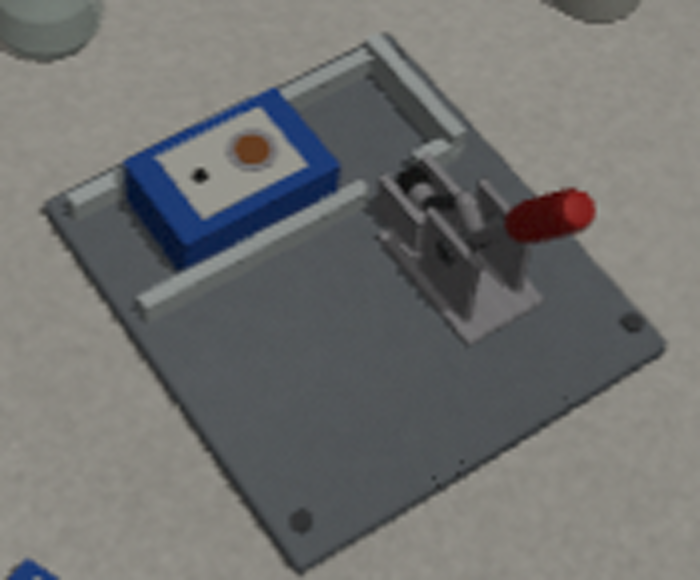

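```bash
cat > fit.py <<'E'
from h import *
from scipy.optimize import least_squares
T=load('top0');S=load('side0')
C=[(.052,.143,.012),(.052,-.071,.012),(-.183,-.071,.012),(-.183,.143,.012)]
pt=np.array([(177,36),(514,158),(376,545),(27,408)])/4+[219.6,169.6]
ps=np.array([(45,208),(385,35),(664,348),(300,572)])/4+[219.6,204.6]
for nm,w in(('both',(1,1)),('top',(1,0)),('side',(0,1))):
    f=lambda H:np.r_[w[0]*(proj(T,fr(H,C))-pt).ravel(),w[1]*(proj(S,fr(H,C))-ps).ravel()]
    s=least_squares(f,[.5,.0,-.3]); print(nm,s.x,np.round(s.fun,1))
    if nm=='both':H=s.x
np.save('H.npy',H)
a=H[2];R=np.array([[np.cos(a),-np.sin(a)],[np.sin(a),np.cos(a)]])
for p in [(212,80),(358,128),(326,232),(178,178)]:
    X=atz(T,p[0]/4+219.6,p[1]/4+169.6,.046); print('cart',R.T@(X[:2]-H[:2]))
for p in [(125,160),(278,90),(338,172),(180,240)]:
    X=atz(S,p[0]/4+219.6,p[1]/4+204.6,.046); print('cartS',R.T@(X[:2]-H[:2]))
for q in (0,.06,.12):
    th=q-.6; print(q,(proj(T,fr(H,(-.103+.105*np.sin(th),-.01,.052+.105*np.cos(th))))-[219.6,169.6])*4,(proj(S,fr(H,(-.103+.105*np.sin(th),-.01,.052+.105*np.cos(th))))-[219.6,204.6])*4)
for n,uv,z in (('bottle',(361,162),.0),('flask',(305,143),.02),('jar',(399,239),.06)):
    X=atz(T,*uv,z);print(n,X, R.T@(X[:2]-H[:2]))
E
python3 fit.py
```

```text
both [ 0.60537651 -0.02064268 -0.38593166] [-0.7 -0.1  0.9  0.8  0.3  0.9 -0.5  1.  -1.8 -1.  -0.2 -0.6  0.9 -0.6
 -0.8  0.2]
top [ 0.60689062 -0.02065022 -0.38646149] [-0.7 -0.7  0.9  0.1  0.3  0.2 -0.5  0.3 -0.  -0.  -0.  -0.   0.  -0.
 -0.  -0. ]
side [ 0.60418735 -0.02048713 -0.38587062] [-0.   0.   0.   0.   0.   0.  -0.   0.  -1.4 -0.6  0.3 -0.3  1.4 -0.3
 -0.3  0.7]
cart [0.02887224 0.10776731]
cart [0.03181108 0.02087667]
cart [-0.02955756  0.01715253]
cart [-0.03016451  0.10544633]
cartS [0.02965405 0.10354814]
cartS [0.02654622 0.0159425 ]
cartS [-0.03218222  0.01956019]
cartS [-0.02514271  0.10547555]
0 [[283.60529085 479.6906207 ]] [[582.17940124 219.83291795]]
0.06 [[287.28357342 469.59851637]] [[575.39943605 206.42829354]]
0.12 [[291.13798645 459.0552855 ]] [[568.21240432 193.16013392]]
bottle [ 7.43825912e-01 -1.41717000e-01 -1.11022302e-16] [ 0.17384128 -0.06005362]
flask [ 0.7888491 -0.0089043  0.02     ] [0.16555924 0.0799382 ]
jar [ 0.55177211 -0.20605107  0.06      ] [ 0.02013018 -0.19194916]
```

Request:
carry_out(motion="0 0 0 0.14;0 0 0 0.14;0 0 0 0.14;0 0 0 0.14;0 0 0 0.14;0 0 0 0.14;0 0 0 0.14;0 0 0 0.14", jaw=0)

```text
t: 0.9
position: [0.1724, 0.4957, 0.1997]
tcp_rot: [2.096, 2.34, -0.001]
wrist_force: [0.2, 0.3, 0.8]
finger_gap: 0.296
```

Request:
carry_out(motion="0 0 0 0.14;0 0 0 0.14;0 0 0 0.14;0 0 0 0.08;0 0 0 0")

```text
t: 1.4
position: [0.1724, 0.4957, 0.1997]
tcp_rot: [2.605, 1.756, -0.001]
wrist_force: [-1.0, 0.9, -0.1]
finger_gap: 0.007
```

```bash
cat > st.py <<'E'
from h import *
from station import r
H=np.load('H.npy');o=r.get_obs();a=H[2]
R=np.array([[np.cos(a),-np.sin(a)],[np.sin(a),np.cos(a)]])
print('holder xy',R.T@(o['position'][:2]-H[:2]),'z',o['position'][2],'t',o['t'],'F_h',R.T@o['wrist_force'][:2],o['wrist_force'][2],'q',o['q'].round(2))
M=cv2.Rodrigues(o['tcp_rot'])[0];print('toolx yaw - a',np.arctan2(M[1,0],M[0,0])-a-np.pi/2)
E
python3 st.py
```

```text
holder xy [-0.59545973  0.31540521] z 0.19972914002934872 t 1.4 F_h [-1.27175674  0.46701039] -0.11140204201721718 q [ 1.01  0.31  1.5  -0.    1.33  1.4 ]
toolx yaw - a 0.001285144504753477
```

Request:
carry_out(motion="-0.012 0.04 0 0;-0.012 0.04 0 0;-0.012 0.04 0 0;-0.012 0.04 0 0;-0.012 0.04 0 0;-0.012 0.04 0 0;-0.012 0.04 0 0;-0.012 0.04 0 0")

```text
t: 2.2
position: [0.4343, 0.2856, 0.2]
tcp_rot: [-2.602, -1.76, 0.0]
wrist_force: [-0.5, 1.3, 0.2]
finger_gap: 0.004
```

Request:
carry_out(motion="-0.012 0.04 0 0;-0.012 0.04 0 0;-0.012 0.04 0 0;-0.012 0.04 0 0;-0.012 0.04 0 0;-0.012 0.04 0 0;0 0 0 0;0 0 0 0")

```text
t: 3.0
position: [0.6287, 0.13, 0.1992]
tcp_rot: [-2.603, -1.757, 0.002]
wrist_force: [-0.3, 0.0, -0.1]
finger_gap: 0.006
```

```bash
python3 st.py
```

```text
holder xy [-0.03507611  0.1483522 ] z 0.1992349672898848 t 3.0 F_h [-0.30500914 -0.10514406] -0.09487802866177551 q [0.02 0.58 1.1  0.   1.46 0.4 ]
toolx yaw - a 0.0027543918853583094
```

Request:
carry_out(motion="-0.006 0.018 0 0;-0.006 0.017 0 0;0 0 0.03 0;0 0 0.03 0;0 0 0.03 0;0 0 0.03 0;0 0 0.02 0;0 0 0 0")

```text
t: 3.8
position: [0.6544, 0.1073, 0.0575]
tcp_rot: [-2.6, -1.758, 0.007]
wrist_force: [0.8, 0.3, 0.2]
finger_gap: 0.005
```

```bash
python3 st.py; python3 - <<'E'
from station import r
import cv2
a,_=r.camera('top');b,_=r.camera('side')
cv2.imwrite('pics/t1.png',cv2.resize(a[130:330,200:400],None,fx=2.9,fy=2.9,interpolation=cv2.INTER_CUBIC))
cv2.imwrite('pics/s1.png',cv2.resize(b[130:350,200:400],None,fx=2.7,fy=2.7,interpolation=cv2.INTER_CUBIC))
E
```

```text
holder xy [-0.00275726  0.13702929] z 0.05751045689454136 t 3.8 F_h [0.63558072 0.5390492 ] 0.2440296999941728 q [-0.01  0.75  1.19  0.    1.21  0.37]
toolx yaw - a 0.004523812231206348
```

View pics/t1.png

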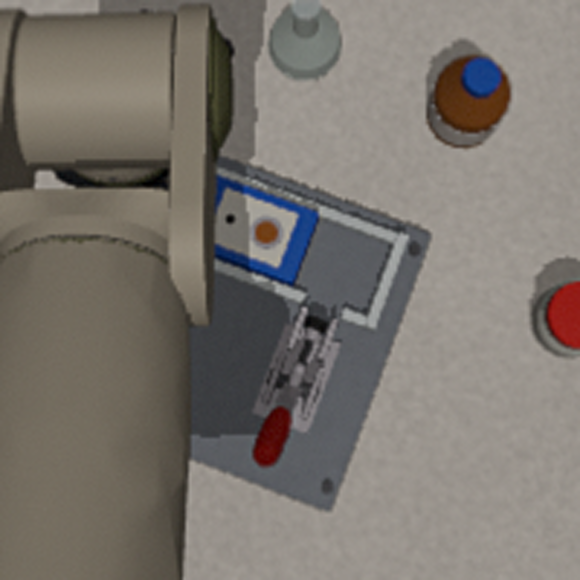

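View pics/s1.png

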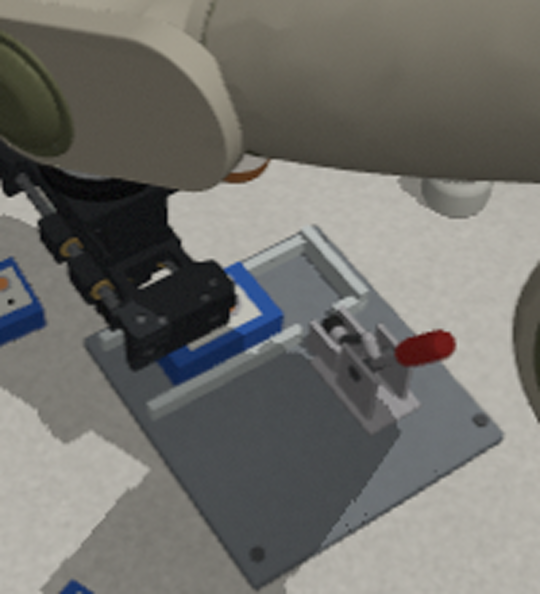

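Request:
carry_out(motion="0 0.003 0.017 0;0 0 0.017 0;0 0 0 0")

```text
t: 4.2
position: [0.6585, 0.105, 0.0239]
tcp_rot: [-2.603, -1.756, 0.004]
wrist_force: [0.8, 0.7, -0.5]
finger_gap: 0.005
```

Request:
carry_out(motion="-0.01 0 0 0;-0.01 0 0 0;-0.006 0 0 0;-0.005 0 0 0;-0.005 0 0 0;0 0 0 0")

```text
t: 4.8
position: [0.646, 0.0709, 0.0262]
tcp_rot: [2.605, 1.756, 0.0]
wrist_force: [0.3, -0.9, -0.0]
finger_gap: 0.009
```

```bash
python3 st.py
```

```text
holder xy [0.00313372 0.10011219] z 0.02622958400649887 t 4.8 F_h [ 0.60210222 -0.74227076] -0.03861035195485846 q [-0.07  0.75  1.27 -0.    1.12  0.31]
toolx yaw - a 0.0013165166596698086
```

```bash
python3 - <<'E'
from station import r
import cv2
b,_=r.camera('side')
cv2.imwrite('pics/s2.png',cv2.resize(b[200:330,200:380],None,fx=4.2,fy=4.2,interpolation=cv2.INTER_CUBIC))
E
```

```text
(no output)
```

View pics/s2.png

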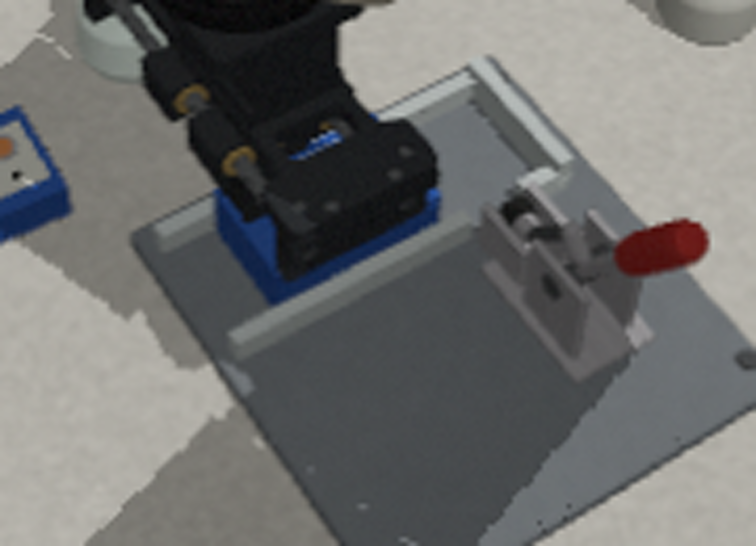

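```bash
python3 - <<'E'
from h import *
from station import r
S=load('side0');H=np.load('H.npy')
p=r.get_obs()['position']
print((proj(S,[p,p+[0,0,.06]])-200)*4.2, (proj(S,fr(H,[(.03,.106,.012),(-.03,.106,.012),(-.03,.106,.046),(.03,.106,.046)]))-200)*4.2)
w,_=r.camera('wrist');cv2.imwrite('pics/w2.png',w)
t,d=r.camera('top');cv2.imwrite('pics/t2.png',t)
E
```

```text
[[249.72194572 248.55864275]
 [246.014513   170.36785172]] [[211.74974687 231.72433887]
 [277.23097496 320.85912045]
 [275.96291773 279.38553391]
 [208.64948273 189.06455221]]
```

View pics/w2.png

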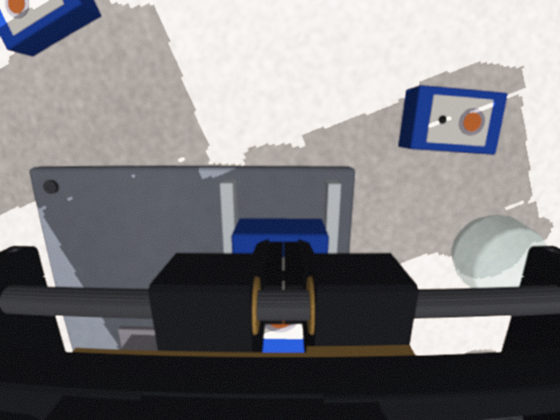

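View pics/t2.png

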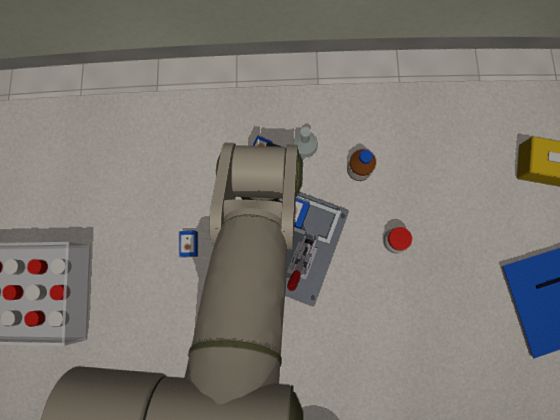

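```bash
python3 - <<'E'
from h import *
from station import r
c=r.get_calibration('wrist');H=np.load('H.npy');o=r.get_obs()
np.savez('w2.npz',**c)
print(o['position'])
print('tcp',proj(c,o['position']),'cam',-c['R'].T@c['t'])
print('face at .106',proj(c,fr(H,[(-.03,.106,.012),(-.03,.106,.046),(.03,.106,.046),(.03,.106,.012)])).round())
print('plate',proj(c,fr(H,[(-.183,.143,.012),(.052,.143,.012),(-.035,.135,.026),(.035,.135,.026)])).round())
a=cv2.imread('pics/w2.png');cv2.imwrite('pics/w2c.png',cv2.resize(a[160:370,180:380],None,fx=2.8,fy=2.8,interpolation=cv2.INTER_CUBIC))
E
```

```text
[0.64609842 0.07172573 0.02605832]
tcp [[283.45503059 232.17236591]] cam [0.67160446 0.13580199 0.21011211]
face at .106 [[237. 218.]
 [229. 236.]
 [328. 236.]
 [321. 219.]]
plate [[ 24. 168.]
 [355. 167.]
 [224. 182.]
 [334. 182.]]
```

View pics/w2c.png

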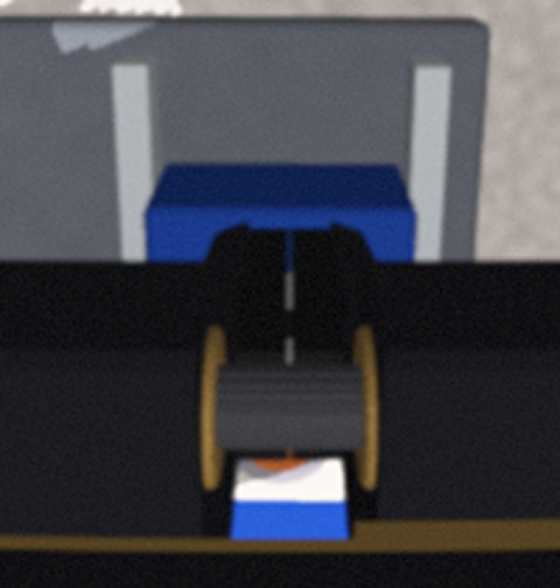

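```bash
python3 - <<'E'
from h import *
from station import r
S=load('side0');H=np.load('H.npy')
print('s1 tcp',(proj(S,fr(H,[(-.0028,.137,.0575)]))-[200,130])*2.7)
b,d=r.camera('side')
def pts(d,S,us,vs):
    for u,v in zip(us,vs):
        z=d[v,u]; dd,o=ray(S,u,v); X=o+dd*z
        a=H[2];R=np.array([[np.cos(a),-np.sin(a)],[np.sin(a),np.cos(a)]])
        print((u,v),'blue' ,b[v,u],'z',X[2].round(3),'holder',(R.T@(X[:2]-H[:2])).round(3))
for cx,cy in [(290,265),(300,255),(340,235),(400,220),(430,200),(400,170),(350,170),(330,130),(280,240),(250,250),(260,270),(420,200),(340,270),(250,190),(230,160)]:
    pts(d,S,[int(200+cx/4.2)],[int(200+cy/4.2)])
E
```

```text
s1 tcp [[118.63101937 351.56773051]]
(269, 263) blue [25 21 21] z 0.141 holder [-0.083  0.13 ]
(271, 260) blue [27 25 24] z 0.158 holder [-0.09  0.13]
(280, 255) blue [20 19 18] z 0.158 holder [-0.089  0.113]
(295, 252) blue [21 20 19] z 0.13 holder [-0.081  0.077]
(302, 247) blue [132  69  36] z 0.046 holder [-0.028  0.022]
(295, 240) blue [26 26 23] z 0.172 holder [-0.085  0.081]
(283, 240) blue [29 27 25] z 0.173 holder [-0.076  0.099]
(278, 230) blue [42 56 65] z 0.143 holder [-0.034  0.081]
(266, 257) blue [19 18 18] z 0.159 holder [-0.081  0.135]
(259, 259) blue [70 35 15] z 0.04 holder [-0.005  0.106]
(261, 264) blue [71 36 19] z 0.034 holder [-0.013  0.106]
(300, 247) blue [22 19 19] z 0.138 holder [-0.081  0.067]
(280, 264) blue [80 44 27] z 0.026 holder [-0.028  0.072]
(259, 245) blue [39 40 38] z 0.146 holder [-0.046  0.127]
(254, 238) blue [43 74 89] z 0.148 holder [-0.03   0.127]
```

```bash
python3 - <<'E'
from h import *
from station import r
H=np.load('H.npy');a=H[2];R=np.array([[np.cos(a),-np.sin(a)],[np.sin(a),np.cos(a)]])
c=r.get_calibration('wrist');b,d=r.camera('wrist')
for u,v in [(270,242),(276,244),(290,245),(300,242),(270,250),(290,255),(276,262),(290,275),(270,275),(240,242),(320,242),(283,225),(283,250),(283,340),(283,348),(210,300),(240,260)]:
    dd,o=ray(c,u,v);X=o+dd*d[v,u];print((u,v),b[v,u],d[v,u].round(3),'h',(R.T@(X[:2]-H[:2])).round(4),'z',X[2].round(4))
print(r.get_obs())
E
```

```text
(270, 242) [46 22 15] 0.155 h [-0.0043  0.1104] z 0.0659
(276, 244) [11 11 15] 0.154 h [-0.0011  0.1097] z 0.067
(290, 245) [8 5 8] 0.152 h [0.0062 0.11  ] z 0.0691
(300, 242) [17 16 17] 0.151 h [0.0114 0.1119] z 0.0695
(270, 250) [12 11 10] 0.146 h [-0.0039  0.11  ] z 0.0755
(290, 255) [11  9 10] 0.139 h [0.0059 0.1103] z 0.0821
(276, 262) [13 12 15] 0.133 h [-0.0006  0.1102] z 0.0892
(290, 275) [17 14 16] 0.121 h [0.0055 0.1103] z 0.1014
(270, 275) [15 13 15] 0.121 h [-0.0028  0.1102] z 0.1014
(240, 242) [143  60  30] 0.177 h [-0.0235  0.1018] z 0.0453
(320, 242) [141  59  29] 0.177 h [0.0251 0.1018] z 0.0451
(283, 225) [74 28 10] 0.193 h [0.0026 0.1065] z 0.0273
(283, 250) [67 34 22] 0.145 h [0.0026 0.1104] z 0.0764
(283, 340) [223 112  69] 0.196 h [0.0028 0.0299] z 0.0455
(283, 348) [220  97  42] 0.198 h [0.0028 0.0234] z 0.0458
(210, 300) [34 28 28] 0.066 h [-0.0141  0.1319] z 0.1526
(240, 260) [20 16 15] 0.078 h [-0.009   0.1352] z 0.1388
{'t': 5.05, 'q': array([-6.92001149e-02,  7.51139567e-01,  1.27410318e+00,  1.90176392e-05,
        1.11629372e+00,  3.14444520e-01]), 'joint_velocities': array([-0.00074193,  0.00215113,  0.00032304, -0.00204877,  0.00089515,
        0.00182441]), 'tau': array([-1.17670102e-01, -5.60592556e+01, -2.28165597e+01,  6.75557298e-02,
       -9.20610531e-03,  3.98056336e-04]), 'position': array([0.6461    , 0.07180223, 0.02599286]), 'tcp_rot': array([2.60420022e+00, 1.75716050e+00, 8.60788752e-05]), 'wrist_force': array([ 0.16884562,  0.54320972, -0.3020096 ]), 'ft_torque': array([-0.05547826,  0.07544169,  0.01451715]), 'finger_gap': 0.005460175653588128}
```

Request:
carry_out(motion="0.012 0 0 0;0.012 0 0 0;0.011 0 0 0;0 0 0 0;0 0 0 0")

```text
t: 5.55
position: [0.6591, 0.1045, 0.0258]
tcp_rot: [-2.604, -1.758, 0.0]
wrist_force: [0.7, 0.0, -0.9]
finger_gap: 0.004
```

```bash
python3 st.py; cat > wr.py <<'E'
from h import *
from station import r
import sys
H=np.load('H.npy');a=H[2];R=np.array([[np.cos(a),-np.sin(a)],[np.sin(a),np.cos(a)]])
c=r.get_calibration('wrist');b,d=r.camera('wrist')
cv2.imwrite(sys.argv[1],cv2.resize(b[140:350,180:380],None,fx=2.8,fy=2.8,interpolation=cv2.INTER_CUBIC))
for u in (270,276,290,296):
  for v in range(222,262,3):
    dd,o=ray(c,u,v);X=o+dd*d[v,u];print((u,v),b[v,u],'h',(R.T@(X[:2]-H[:2])).round(4),'z',X[2].round(4))
E
python3 wr.py pics/w3.png
```

```text
holder xy [0.00268621 0.13611731] z 0.025795709916188632 t 5.55 F_h [0.64655697 0.31039553] -0.8877405551840434 q [-0.02  0.79  1.21 -0.    1.15  0.37]
toolx yaw - a 0.0027710397147231447
(270, 222) [100  91  89] h [-0.0069  0.1385] z 0.0116
(270, 225) [96 88 85] h [-0.007   0.1362] z 0.0114
(270, 228) [96 88 84] h [-0.007   0.1337] z 0.0108
(270, 231) [98 91 88] h [-0.007   0.1314] z 0.0108
(270, 234) [99 89 88] h [-0.007   0.1295] z 0.0119
(270, 237) [104  94  91] h [-0.0071  0.1268] z 0.011
(270, 240) [92 82 80] h [-0.0071  0.1246] z 0.0115
(270, 243) [22 21 19] h [-0.0045  0.1453] z 0.0666
(270, 246) [17 13 15] h [-0.0044  0.145 ] z 0.0699
(270, 249) [18 18 17] h [-0.0042  0.1454] z 0.0746
(270, 252) [11 10  9] h [-0.004   0.1451] z 0.0776
(270, 255) [10  7  7] h [-0.0039  0.1454] z 0.0817
(270, 258) [17 16 17] h [-0.0037  0.1453] z 0.0847
(270, 261) [10  7 10] h [-0.0036  0.1455] z 0.0883
(276, 222) [97 90 88] h [-0.0026  0.1385] z 0.0116
(276, 225) [99 90 87] h [-0.0027  0.1359] z 0.0106
(276, 228) [97 90 87] h [-0.0026  0.134 ] z 0.0117
(276, 231) [97 89 86] h [-0.0026  0.1318
[... 1196 characters left out ...]
51] z 0.0874
(296, 222) [98 88 87] h [0.0117 0.1384] z 0.0111
(296, 225) [96 87 86] h [0.0117 0.1363] z 0.0116
(296, 228) [100  92  89] h [0.0118 0.1338] z 0.0111
(296, 231) [96 88 85] h [0.0118 0.1317] z 0.0116
(296, 234) [99 89 88] h [0.0119 0.1291] z 0.0108
(296, 237) [97 88 87] h [0.0119 0.1268] z 0.011
(296, 240) [88 81 78] h [0.0119 0.1245] z 0.0111
(296, 243) [15 12 12] h [0.0092 0.1458] z 0.0677
(296, 246) [13 12 12] h [0.0091 0.1454] z 0.0707
(296, 249) [16 15 16] h [0.0089 0.1454] z 0.0746
(296, 252) [12 10 13] h [0.0088 0.1451] z 0.0776
(296, 255) [13 13 14] h [0.0086 0.1454] z 0.0816
(296, 258) [14 11 11] h [0.0085 0.1454] z 0.0849
(296, 261) [11 10  8] h [0.0083 0.1459] z 0.0891
```

View pics/w3.png

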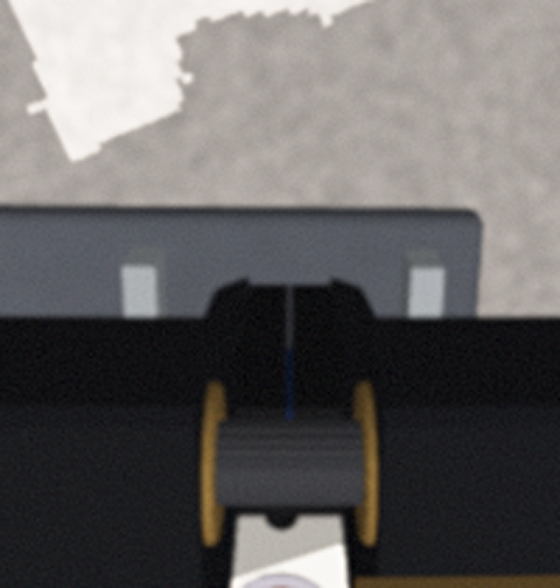

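Request:
carry_out(motion="0 0 0.012 0;0 0 0.012 0;0 0 0.011 0;0 0 0 0;0 0 0 0")

```text
t: 6.1
position: [0.6591, 0.1039, -0.0094]
tcp_rot: [-2.604, -1.756, 0.001]
wrist_force: [0.6, -0.0, -0.1]
finger_gap: 0.003
```

Request:
carry_out(motion="-0.008 0 0 0;-0.008 0 0 0;-0.005 0 0 0;-0.005 0 0 0;-0.005 0 0 0;-0.005 0 0 0;0 0 0 0")

```text
t: 6.8
position: [0.6455, 0.0699, -0.0089]
tcp_rot: [2.605, 1.756, -0.001]
wrist_force: [0.9, -0.6, 0.3]
finger_gap: 0.006
```

```bash
python3 st.py;python3 wr.py pics/w4.png | sed -n 15,28p
```

```text
holder xy [0.00307087 0.09898072] z -0.00891595653716578 t 6.8 F_h [ 1.00292499 -0.20710712] 0.2555309987051709 q [-0.07  0.79  1.3  -0.    1.05  0.31]
toolx yaw - a 0.0014385491234429892
(276, 222) [105  97  95] h [-0.0014  0.1131] z 0.0116
(276, 225) [103  96  92] h [-0.0014  0.1111] z 0.0114
(276, 228) [101  94  91] h [-0.0015  0.1089] z 0.0105
(276, 231) [102  95  91] h [-0.0015  0.1072] z 0.0111
(276, 234) [100  95  91] h [-0.0015  0.1057] z 0.012
(276, 237) [102  94  91] h [-0.0015  0.1035] z 0.0114
(276, 240) [96 86 85] h [-0.0015  0.1016] z 0.0115
(276, 243) [15 16 13] h [-0.001   0.1086] z 0.0329
(276, 246) [16 16 14] h [-0.0009  0.1082] z 0.0359
(276, 249) [15 16 12] h [-0.0008  0.1082] z 0.0397
(276, 252) [17 17 16] h [-0.0007  0.1084] z 0.0438
(276, 255) [7 5 9] h [-0.0006  0.1084] z 0.0471
(276, 258) [13 12 16] h [-0.0005  0.1086] z 0.0508
(276, 261) [15 17 16] h [-0.0005  0.1079] z 0.0526
```

View pics/w4.png

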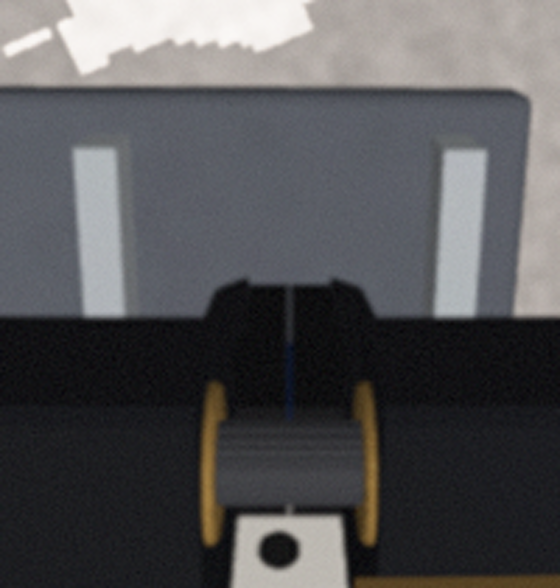

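Request:
carry_out(motion="-0.006 0 0 0;-0.006 0 0 0;-0.006 0 0 0;-0.006 0 0 0;-0.006 0 0 0;-0.006 0 0 0;-0.004 0 0 0;0 0 0 0")

```text
t: 7.65
position: [0.6305, 0.0329, -0.0089]
tcp_rot: [2.605, 1.756, -0.0]
wrist_force: [0.5, -0.1, 0.2]
finger_gap: 0.005
```

```bash
python3 st.py
```

```text
holder xy [0.00316677 0.0590332 ] z -0.008934802134511803 t 7.65 F_h [0.48070729 0.05619262] 0.23376145679776628 q [-0.13  0.76  1.36 -0.    1.02  0.25]
toolx yaw - a 0.0013309726935659683
```

Request:
carry_out(motion="-0.002 0 0 0;-0.002 0 0 0;0 0 0 0")

```text
t: 7.95
position: [0.6292, 0.0297, -0.0089]
tcp_rot: [2.604, 1.757, -0.0]
wrist_force: [0.4, 0.3, 0.6]
finger_gap: 0.007
```

```bash
python3 st.py
```

```text
holder xy [0.00307858 0.05561958] z -0.008938694721090087 t 7.95 F_h [0.20119734 0.459157  ] 0.560032448475793 q [-0.14  0.76  1.37 -0.    1.02  0.25]
toolx yaw - a 0.002040319083727038
```

Creep until the stop is felt.

Request:
carry_out(motion="-0.001 0 0 0;0 0 0 0")

```text
t: 8.15
position: [0.6288, 0.0289, -0.0089]
tcp_rot: [-2.604, -1.757, -0.0]
wrist_force: [-0.1, 1.2, 1.2]
finger_gap: 0.002
```

Request:
carry_out(motion="-0.001 0 0 0;0 0 0 0")

```text
t: 8.35
position: [0.629, 0.0285, -0.0088]
tcp_rot: [2.604, 1.757, 0.003]
wrist_force: [2.4, 4.5, -0.7]
finger_gap: 0.002
```

Request:
carry_out(motion="-0.001 0 0 0;0 0 0 0")

```text
t: 8.55
position: [0.6291, 0.0284, -0.0086]
tcp_rot: [2.605, 1.757, 0.006]
wrist_force: [5.9, 7.2, 0.5]
finger_gap: 0.007
```

Request:
carry_out(motion="-0.001 0 0 0;0 0 0 0")

```text
t: 8.75
position: [0.6291, 0.0284, -0.0083]
tcp_rot: [-2.604, -1.756, -0.008]
wrist_force: [7.7, 13.2, 0.3]
finger_gap: 0.003
```

```bash
python3 st.py
```

```text
holder xy [0.00356434 0.05437614] z -0.008347817649169892 t 8.75 F_h [ 2.18275611 15.09219997] 0.2631715023148451 q [-0.14  0.75  1.37  0.    1.01  0.24]
toolx yaw - a 0.0018665548362983841
```

Request:
carry_out(motion="0.005 0 0 0;0.015 0 0 0;0.015 0 0 0;0 0 -0.03 0;0 0 -0.04 0;0 0 -0.04 0;0 0 -0.04 0;0 0 -0.02 0")

```text
t: 9.55
position: [0.642, 0.0595, 0.165]
tcp_rot: [2.601, 1.756, 0.006]
wrist_force: [-0.3, 0.1, -1.0]
finger_gap: 0.005
```

Request:
carry_out(motion="-0.012 -0.03 0 0;-0.012 -0.03 0 0;-0.012 -0.03 0 0;-0.012 -0.03 0 0;-0.012 -0.03 0 0;-0.012 -0.03 0 0;-0.012 -0.03 0 0;-0.01 -0.02 0 0")

```text
t: 10.35
position: [0.3908, 0.0583, 0.1612]
tcp_rot: [-2.604, -1.758, 0.0]
wrist_force: [0.2, 0.1, 0.3]
finger_gap: 0.003
```

```bash
python3 st.py; python3 - <<'E'
from station import r
import cv2
b,_=r.camera('side')
cv2.imwrite('pics/s5.png',cv2.resize(b[130:350,200:400],None,fx=2.7,fy=2.7,interpolation=cv2.INTER_CUBIC))
a,_=r.camera('top')
cv2.imwrite('pics/t5.png',cv2.resize(a[130:330,200:400],None,fx=2.9,fy=2.9,interpolation=cv2.INTER_CUBIC))
E
```

```text
holder xy [-0.22848009 -0.00761245] z 0.16115707706912258 t 10.35 F_h [0.16550502 0.1287156 ] 0.3063878598070685 q [-0.15  0.06  1.91 -0.    1.17  0.23]
toolx yaw - a 0.0028452818701487637
```

View pics/s5.png

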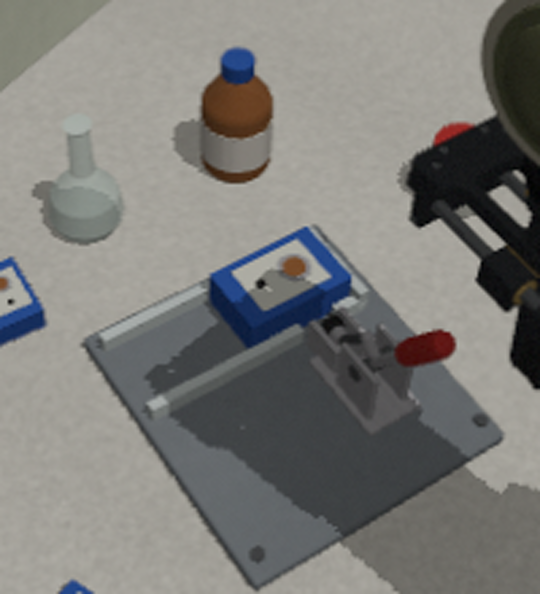

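View pics/t5.png

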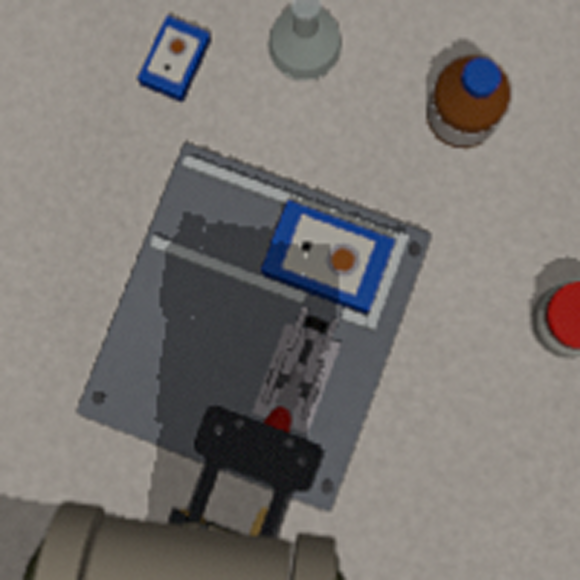

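Request:
carry_out(motion="-0.002 0 0.03 0;0 0 0.03 0;0 0 0.03 0;0 0 0 0;0 0 0 0")

```text
t: 10.95
position: [0.3925, 0.0559, 0.0716]
tcp_rot: [-2.604, -1.757, 0.0]
wrist_force: [0.2, -0.5, 0.1]
finger_gap: 0.009
```

```bash
python3 st.py; python3 - <<'E'
from station import r
import cv2
b,_=r.camera('side')
cv2.imwrite('pics/s6.png',cv2.resize(b[170:350,280:500],None,fx=3,fy=3,interpolation=cv2.INTER_CUBIC))
E
```

```text
holder xy [-0.22599097 -0.00923381] z 0.07160931272719784 t 10.95 F_h [ 0.41915809 -0.39840632] 0.13647072208815691 q [-0.16  0.2   2.03 -0.    0.92  0.23]
toolx yaw - a 0.002242590676462708
```

View pics/s6.png

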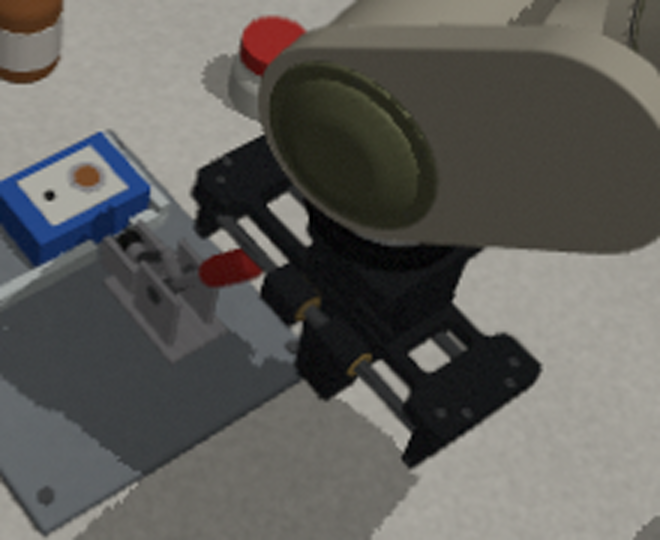

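Request:
carry_out(motion="0 0.01 0 0;0 0.01 0 0;0 0.01 0 0;0 0.01 0 0;0 0.01 0 0;0 0.01 0 0")

```text
t: 11.6
position: [0.4474, 0.0331, 0.071]
tcp_rot: [-2.604, -1.756, 0.002]
wrist_force: [-4.6, 1.9, 4.7]
finger_gap: 0.005
```

```bash
python3 st.py; python3 - <<'E'
from station import r
import cv2
b,_=r.camera('side')
cv2.imwrite('pics/s7.png',cv2.resize(b[170:350,280:500],None,fx=3,fy=3,interpolation=cv2.INTER_CUBIC))
E
```

```text
holder xy [-0.16657209 -0.00964445] z 0.07102373428127838 t 11.6 F_h [-5.02601361  0.02222987] 4.686138332445952 q [-0.19  0.31  1.88  0.    0.95  0.2 ]
toolx yaw - a 0.0018369259708175267
```

View pics/s7.png

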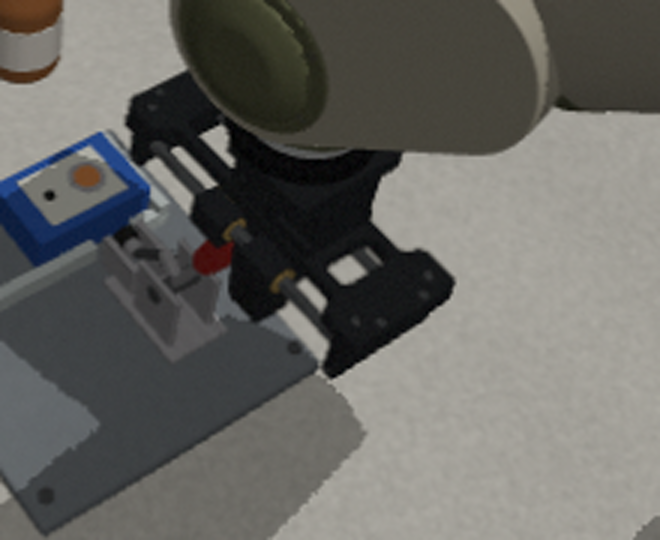

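Request:
carry_out(motion="0 0.01 0 0;0 0.01 0 0;0 0.01 0 0;0 0.01 0 0")

```text
t: 12.05
position: [0.4841, 0.0184, 0.071]
tcp_rot: [-2.603, -1.756, 0.002]
wrist_force: [-6.0, 2.3, 5.6]
finger_gap: 0.003
```

Request:
carry_out(motion="0 0.008 0 0;0 0.008 0 0;0 0.008 0 0")

```text
t: 12.35
position: [0.5056, 0.0096, 0.0704]
tcp_rot: [-2.602, -1.755, 0.004]
wrist_force: [-5.3, 0.9, -1.4]
finger_gap: 0.005
```

```bash
python3 st.py; python3 - <<'E'
from station import r
import cv2
b,_=r.camera('side')
cv2.imwrite('pics/s8.png',cv2.resize(b[170:350,280:500],None,fx=3,fy=3,interpolation=cv2.INTER_CUBIC))
E
```

```text
holder xy [-0.10377638 -0.00955999] z 0.07043923030403593 t 12.35 F_h [-5.23933809 -1.120946  ] -1.3579317867689944 q [-0.21  0.42  1.72  0.    1.01  0.17]
toolx yaw - a 0.0020828240307584345
```

View pics/s8.png

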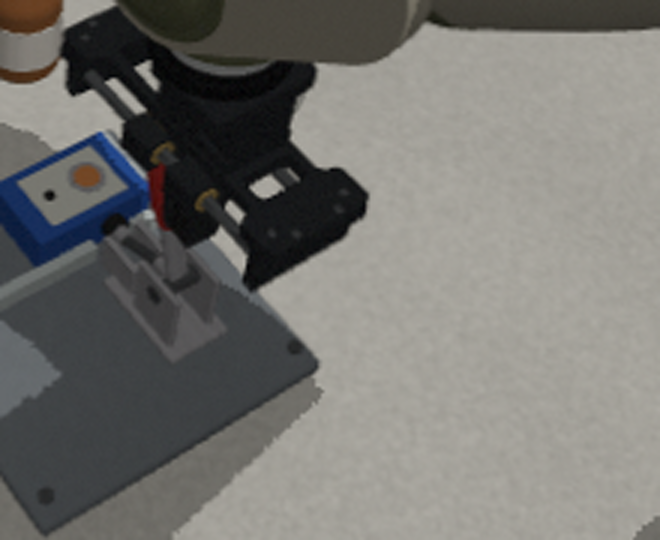

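Request:
carry_out(motion="0 0.006 0 0;0 0.006 0 0;0 0.006 0 0;0 0 0 0")

```text
t: 12.8
position: [0.5245, 0.002, 0.0713]
tcp_rot: [2.604, 1.755, 0.002]
wrist_force: [0.1, 0.3, 0.4]
finger_gap: 0.004
```

Request:
carry_out(motion="0 0.005 0 0;0 0.005 0 0;0 0 0 0")

```text
t: 13.1
position: [0.5332, -0.0015, 0.0711]
tcp_rot: [2.604, 1.756, 0.001]
wrist_force: [0.7, 0.7, 0.3]
finger_gap: 0.004
```

```bash
python3 st.py; python3 - <<'E'
from station import r
import cv2
b,_=r.camera('side')
cv2.imwrite('pics/s9.png',cv2.resize(b[170:350,280:500],None,fx=3,fy=3,interpolation=cv2.INTER_CUBIC))
E
```

```text
holder xy [-0.07410741 -0.00947477] z 0.07111688119116287 t 13.1 F_h [0.41671534 0.91589681] 0.3312160727843013 q [-0.22  0.47  1.64 -0.    1.04  0.16]
toolx yaw - a 0.0016878098879717918
```

View pics/s9.png

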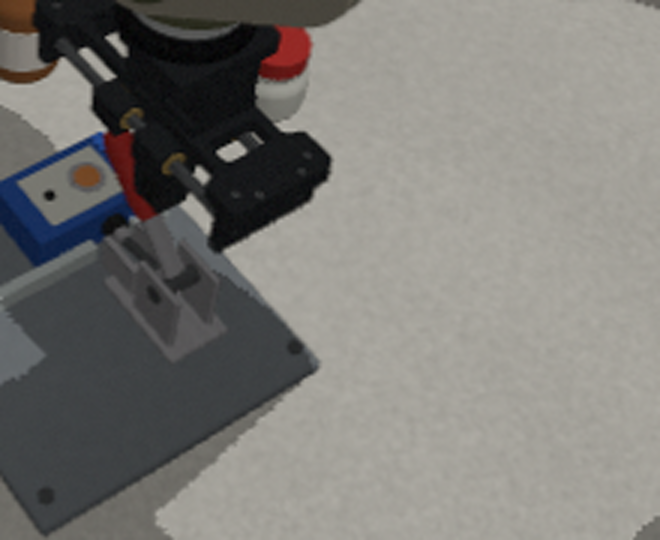

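Request:
carry_out(motion="0 -0.02 0 0;0 -0.03 0 0;0 -0.03 -0.01 0;0 -0.03 -0.02 0;0 -0.03 -0.03 0;0 -0.03 -0.03 0;0 -0.03 -0.03 0;0 0 0 0")

```text
t: 13.95
position: [0.3464, 0.0746, 0.1942]
tcp_rot: [2.6, 1.756, 0.008]
wrist_force: [0.6, 0.0, -1.1]
finger_gap: 0.007
```

```bash
python3 st.py; python3 - <<'E'
from h import *
from station import r
S=load('side0');T=load('top0');H=np.load('H.npy')
b,_=r.camera('side');a,_=r.camera('top')
cv2.imwrite('pics/s10.png',cv2.resize(b[130:350,200:400],None,fx=2.7,fy=2.7,interpolation=cv2.INTER_CUBIC))
cv2.imwrite('pics/t10.png',cv2.resize(a[130:330,200:420],None,fx=2.9,fy=2.9,interpolation=cv2.INTER_CUBIC))
for q in (1.25,1.45):
    X=fr(H,(-.103+.105*np.sin(q-.6),-.01,.052+.105*np.cos(q-.6)));print(q,(proj(S,X)-[200,130])*2.7,(proj(T,X)-[200,130])*2.9)
C=[(.03,.045,.046),(.03,-.045,.046),(-.03,-.045,.046),(-.03,.045,.046)]
print((proj(S,fr(H,C))-[200,130])*2.7,(proj(T,fr(H,C))-[200,130])*2.9)
E
```

```text
holder xy [-0.2757229  -0.00925905] z 0.19420806452577077 t 13.95 F_h [0.58427908 0.27300753] -1.0821031264133152 q [-0.12 -0.08  1.96  0.    1.25  0.26]
toolx yaw - a 0.0035143975205988998
1.25 [[329.53756853 226.39640479]] [[325.22694931 294.3912725 ]]
1.45 [[314.87236428 225.69684898]] [[332.18275571 276.4114719 ]]
[[205.2845585  275.36073073]
 [304.35249553 226.30450407]
 [350.9322395  278.01111168]
 [250.08588854 330.75734955]] [[286.39427628 199.10151221]
 [395.84057817 239.22257847]
 [369.30473589 311.97554598]
 [259.04159364 270.93319124]]
```

View pics/s10.png

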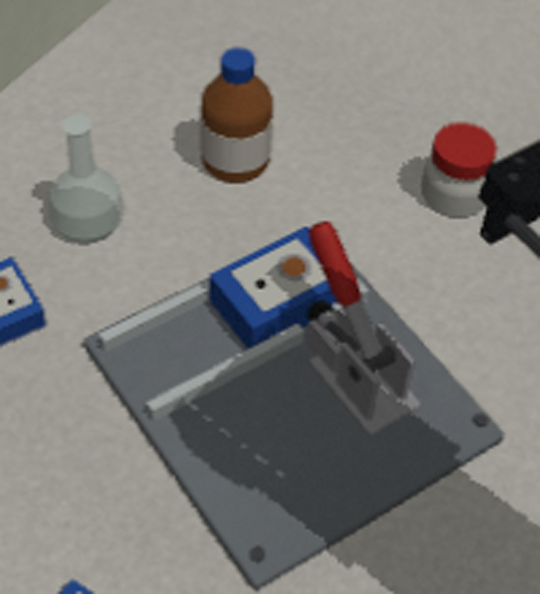

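View pics/t10.png

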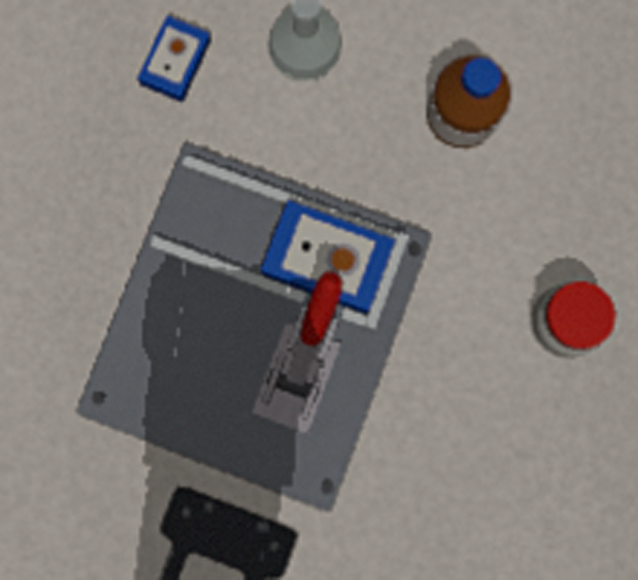

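```bash
python3 -c "
from station import r
print(r.close_job())"
```

```text
the job is handed in; nothing more can be done
None
```

I pushed the blue cartridge home, then swung the clamp lever over until it snapped into lock. I backed the arm off and handed the job in at about 14 s.

**Cartridge:** It stopped against the end stop with about 15 N on the fingers. The TCP was then 54.4 mm along the channel from the home centre; about 54.5 mm was expected. In the last pictures its top corners lie within about 1 to 2 mm of the home place.

**Lever:** The push force fell to zero past the dead point. In the top picture the lever tip matches the locked angle of 1.45 rad to about 2 pixels. The side picture fits less closely, about 7 pixels off, but is still nearer locked than 1.25 rad.

**Bystanders:** The bottle, jar and flask stand where they were.

**What disagreed:** The shut fingertips were really about 39 mm higher than the reported TCP height, as the wrist camera's depth showed. Because of this, my first push passed over the cartridge without touching it. I corrected for that offset in the later moves.

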